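# Clip the counting sticks fast

### The arm

A 6-joint arm with a two-finger parallel gripper is mounted at the origin on the work surface. World frame = base frame: x ahead of the robot, y to its left, z up, the work surface at z = 0. Lengths are in m, angles in rad, forces in N, time in s.
With the tool pointing down it reaches from about 0.2 to 0.875 m from the base axis. Payload 3.4 kg.
Tool frame: the origin (TCP) lies at the very end of the fingers, on their centre line; the grasp point (between the pads) lies 19 mm behind it (env.grasp_offset is the distance from the TCP to the grasp point, in m); z points along the fingers, x is the direction in which the jaws open and shut, and the axes are right-handed (so a half turn about z gives the same grasp; the last joint's range is limited). The gripper opens to 94 mm and grips with 3 to 60 N. Pads are 16 mm wide; open, the fingers measure 119 mm over their backs; the gripper's body (75 mm by 177 mm) begins 78 mm behind the grasp point.
Start: joints at [-1.438, 0.276, 1.505, -0, 1.361, -0.121], TCP at [0.144, -0.557, 0.205] pointing down, gripper open.
Joint ranges: [-2.89, 2.89], [-0.75, 2.08], [0.22, 2.7], [-1.18, 4.32], [0.11, 2.71], [-2.7, 2.7]. Speed limits (rad/s): [2.57, 2.57, 3.14, 3.14, 3.14, 3.14].

### API

Orientations are given as [roll, pitch, yaw] about the fixed x, y, z axes, in that order (R = Rz(yaw) Ry(pitch) Rx(roll)).
In Python, from rig import env gives the robot as it stands. The module is installed in compiled form; this text tells all that it offers.
- The arm moves only by the shell command python3 -m handwheel 'ROWS' [OPENING] [FORCE]. ROWS is JSON, a list of rows, each a list of 6 numbers: the shift along the world's x, y, z as a fraction of full scale, then the turn, a rotation vector about the world's x, y, z as a fraction of full scale. In form: [[x, y, z, rx, ry, rz], ...]. A call has 1 to 5 rows; each row is the pose to reach, as a shift and turn from the pose commanded when the call began, turning the shorter way round; what a row does not reach only later rows make up. Full scale, the value 1, is 0.2 m for a shift and 180 degrees for a turn. A row lasts 1/10 s, in which the tool goes at most 50 mm and 8.59 degrees, less where a joint would pass 70% of its speed; a pose out of reach is approached as far as the arm can. A call with a number of a shift or a turn outside -1 to 1 is refused whole. A call with a gripper value outside its range is refused whole. OPENING is the closure, from -1 (fully open) to 1 (shut), so that 0 is half open, set as the call begins (- or left out, the last holds). The fingers move at their own pace and stop on an object; FORCE is the grip in N (left out, the last holds). Time passes only in rows, so rows that repeat a pose let the fingers close. It gives the time, the measured TCP pose, the force and the opening at its end, in the units of the state.
- env.get_obs(): the state, without advancing time (a new reading comes with each control period).
- env.read_camera(name): name is "side" or "top" or "wrist"; returns the picture (384x512x3 uint8, red, green, blue); there is no depth.
- env.camera_model(name): a dict with "intrinsics" (3x3 intrinsics, pixels), "world_to_cam" (4x4, takes a point from world to camera coordinates); the wrist camera has in their place "T_tool_cam" (4x4, takes a point from camera to tool coordinates, whose origin is the TCP and whose axes are the tool frame's). Camera axes: x right, y up, looking along -z (the intrinsics and any distortion apply to the point x, -y, -z); pixel columns grow to the right and rows downward; lengths in m; the calibration is good to about 2 mm. A picture is of the moment at which its call begins: read the wrist's pose just before it. camera_model takes no time and is no camera call.
- env.close_job(): hands the job in, once; it reports no verdict.
The state is a dict: "clock": time; "joint_pos": joint angles; "joint_vel": joint speeds; "joint_torque": joint torques, N m; "tool_pos": TCP position; "tool_rot": TCP orientation; "force": force on the tool from outside, world axes, zero at the start; "moment": the same for the moment, N m; "grip_width": finger opening in m.
Only numpy, scipy, OpenCV 4.12 (cv2) and the standard library are available. Lean on these libraries where they do the work, as an engineer would, in place of code of your own. Each camera call takes 0.05 s, during which the arm holds its last target.

### The job

Two stick holders with chrome spring clips are fastened to the mahjong table, both clips standing open; only one has a bundle of bamboo counting sticks lying in its channel, not yet fully in. Push that bundle along its channel until it is home against the stop, without lifting it, and then push that clip's lever over and down past its dead point until it snaps shut on the sticks. Leave the empty holder's clip open and the other things on the table where they are.

Things in the scene. Friction and masses are not known exactly. Their poses are not given: they have to be found in the camera images.
- clip_a: Fixed stick holder: wooden base 174 x 48 x 12 mm, chrome over-centre clip at its head end. Origin at table height on the centre line; x along the channel towards the head end, z up. Base from x = -100 to +74 mm. Channel floor 12 mm above the table, 30 mm wide, walls 6 mm tall, open at x = -100; steel stop face at x = +30. This one holds the sticks.
- clip_b: Fixed stick holder: wooden base 174 x 48 x 12 mm, chrome over-centre clip at its head end. Origin at table height on the centre line; x along the channel towards the head end, z up. Base from x = -100 to +74 mm. Channel floor 12 mm above the table, 30 mm wide, walls 6 mm tall, open at x = -100; steel stop face at x = +30. Same kind as clip_a, but empty; to be left alone.
- lever_a (a joint): Lever of clip_a, rad. 0 = open (start): lever rises at 60 deg from the hinge, leaning to the clip's -x. Grows as it is pushed towards -x and down; elevation above level = 1.05 minus the value. Spring resists (0.39 N m at 0, falling to none at the dead point 0.65), then pulls it down by itself. Locked on sticks about 1.05; end stop 1.12. 
- lever_b (a joint): Lever of clip_b, rad. 0 = open (start): lever rises at 60 deg from the hinge, leaning to the clip's -x. Grows as it is pushed towards -x and down; elevation above level = 1.05 minus the value. Spring resists (0.39 N m at 0, falling to none at the dead point 0.65), then pulls it down by itself. Locked on sticks about 1.05; end stop 1.12. Leave it open.
- hinge_a (a point): Centre of the clip_a lever's hinge, at clip x = +45 mm, 34 mm above the table; axis along the clip's y. Steel cheeks round it reach 42 mm height. The lever is a chrome bar 16 mm wide, 88 mm from hinge to end, its upper face 6 mm above the line through the hinge; a rubber pad under it, 25 to 35 mm from the hinge, presses on sticks that are home.
- hinge_b (a point): Centre of the clip_b lever's hinge, at clip x = +45 mm, 34 mm above the table; axis along the clip's y. Steel cheeks round it reach 42 mm height. The lever is a chrome bar 16 mm wide, 88 mm from hinge to end, its upper face 6 mm above the line through the hinge; a rubber pad under it, 25 to 35 mm from the hinge, presses on sticks that are home.
- tab_a (a point): Centre of the upper face of the finger tab (30 mm wide, 24 mm long) at the end of the clip_a lever, 76 mm from the hinge; moves with the lever. Open, it is about 103 mm above the table.
- tab_b (a point): Centre of the upper face of the finger tab (30 mm wide, 24 mm long) at the end of the clip_b lever, 76 mm from the hinge; moves with the lever. Open, it is about 103 mm above the table.
- sticks: Three square bamboo sticks side by side, joined by two paper bands into one rigid bundle, 150 x 24 x 8 mm, about 30 g, loose in clip_a's channel; its tail stands out over the table. Origin: centre of the underside, 12 mm above the table; x along the sticks to the head end. Starts 22 to 40 mm short of the stop; home, its origin is at x = -45 mm of clip_a. Slides at under 1 N.
- stick_tail (a point): Centre of the tail end face of the bundle (24 mm wide, 8 mm high, 16 mm above the table), 75 mm from its origin. Home, it is 20 mm outside the base.
- chip_box: Bystander, loose, leave it: red lacquer chip box, 94 x 134 x 57 mm, brass knob on top; origin centre of underside.
- wind_disc: Bystander, loose, leave it: brass wind marker disc, 42 mm across, 8 mm thick, lying flat; origin centre of underside.
- saucer: Bystander, loose, leave it: porcelain saucer with blue dots, 110 mm across, 16 mm high; origin centre of underside.
- teacup: Bystander, loose, leave it: small blue porcelain cup, 72 mm across, 55 mm high, standing; origin centre of underside.
- tile_1: Bystander, loose, leave it: mahjong tile lying flat, 36 x 26 x 20 mm; origin centre of underside.
- tile_2: Bystander, loose, leave it: mahjong tile lying flat, 36 x 26 x 20 mm; origin centre of underside.
- die: Bystander, loose, leave it: white die, 17 mm; origin centre of underside.
Mind the look-alikes: they are no part of the job. Of the things shaped like the sticks, the wooden one is meant.

How it is judged:
On the way, in this order (a step that is already met when the one before it is completed fails the run):
1. the sticks are home against the stop while the clip is still open (x of sticks in the frame of clip_a between -0.05 and -0.038 m and y of sticks in the frame of clip_a between -0.008 and 0.008 m and z of sticks in the frame of clip_a below 0.016 m and value of joint lever_a below 0.6 rad), for 0.1 s.
2. the lever of that clip is locked (value of joint lever_a above 0.95 rad), for 0.2 s.
At the end, for the whole second after the job is handed in: The sticks lie in their channel within 5 mm of the stop, at rest; their clip's lever is locked (joint above 0.95 rad) and still; the empty clip's lever is open (below 0.2 rad); each bystander is within 20 mm of where it began (x of sticks in the frame of clip_a between -0.05 and -0.038 m and y of sticks in the frame of clip_a between -0.008 and 0.008 m and z of sticks in the frame of clip_a below 0.016 m and value of joint lever_a above 0.95 rad and velocity of joint lever_a between -0.05 and 0.05 rad/s and linear speed of sticks below 0.01 m/s and value of joint lever_b below 0.2 rad and distance of each of chip_box, wind_disc, saucer, teacup, tile_1, tile_2, die from where it was at the start of the episode below 0.02 m); the robot touches nothing.
It fails at once if the sticks are lifted or tipped out of the channel (z of sticks in the frame of clip_a above 0.022 m or angle between sticks's own z axis and vertical above 0.2 rad).
It fails at once if the empty clip's lever is pushed over its dead point (value of joint lever_b above 0.65 rad).
It fails at once if a bystander is moved more than 30 mm or lifted (distance of any of chip_box, wind_disc, saucer, teacup, tile_1, tile_2, die from where it was at the start of the episode above 0.03 m or height (world z) of any of chip_box, wind_disc, saucer, teacup, tile_1, tile_2, die above 0.02 m).
It also fails if it takes over 43 s, if anything falls off the work surface, if the arm or the gripper's body presses on something with over 40 N, if the wrist force passes 120 N, or if a joint passes its speed limit or range.

## Working session

There is one attempt and no reset: what is moved stays moved. The work goes in short steps, Python scripts to look and compute and a shell command to move; the robot and the scene stay as the last step left them, time stands still between calls to the robot, and variables do not carry over. Pictures are saved under pics/ and viewed, and the job is handed in when it is done.

```bash
mkdir -p pics; python3 - <<'E'
from rig import env
import cv2
o=env.get_obs(); print({k:(v if not hasattr(v,'round') else v.round(3)) if not isinstance(v,(list,tuple)) else [round(x,3) for x in v] for k,v in o.items()})
for n in ["side","top"]:
    cv2.imwrite(f"pics/{n}0.png",env.read_camera(n)[:,:,::-1])
    m=env.camera_model(n); print(n,m)
E
```

```text
{'clock': 0.0, 'joint_pos': array([-1.438,  0.277,  1.506, -0.   ,  1.361, -0.121]), 'joint_vel': array([-0.001,  0.   , -0.001,  0.   , -0.   ,  0.   ]), 'joint_torque': array([-1.0000e-03, -4.0457e+01, -2.3723e+01,  7.0000e-02,  3.5000e-02,
       -0.0000e+00]), 'tool_pos': array([ 0.144, -0.556,  0.205]), 'tool_rot': array([-3.141e+00,  2.000e-03, -1.317e+00]), 'force': array([ 0.656, -0.255,  1.226]), 'moment': array([-0.03 ,  0.057, -0.016]), 'grip_width': 0.09399375757619555}
side {'intrinsics': array([[399.96387867,   0.        , 257.05240013],
       [  0.        , 399.96387867, 190.39848023],
       [  0.        ,   0.        ,   1.        ]]), 'world_to_cam': array([[ 0.6684031 , -0.74361133, -0.01671764, -0.34177277],
       [ 0.39085878,  0.33202758,  0.85847953, -0.265999  ],
       [-0.63282439, -0.58034462,  0.51257528, -0.67744525],
       [ 0.        ,  0.        ,  0.        ,  1.        ]])}
top {'intrinsics': array([[385.85469209,   0.        , 254.7524312 ],
       [  0.        , 385.85469209, 194.10018165],
       [  0.        ,   0.        ,   1.        ]]), 'world_to_cam': array([[ 0.01368595, -0.99984179, -0.01136156,  0.01442664],
       [ 0.99599318,  0.01262723,  0.08853326, -0.49249115],
       [-0.08837579, -0.01252769,  0.99600842, -0.97800198],
       [ 0.        ,  0.        ,  0.        ,  1.        ]])}
```

View pics/side0.png

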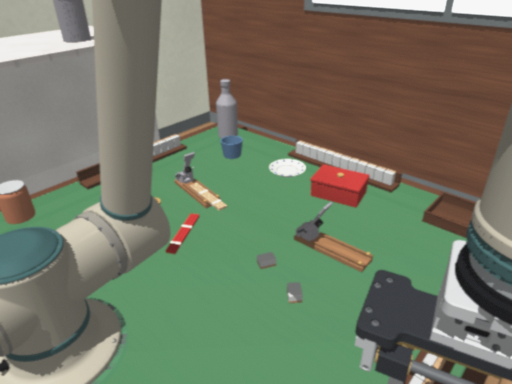

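View pics/top0.png

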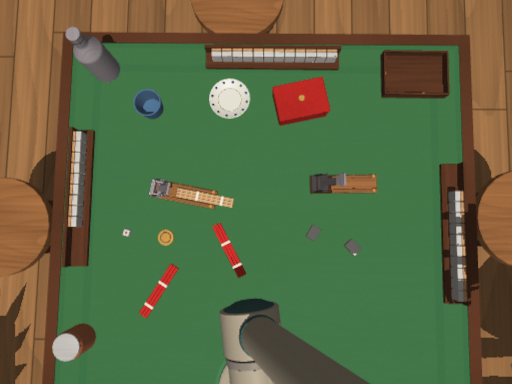

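The top view shows a holder at (160–215,185–205) with a wooden bundle whose tail ends near (233,202). A second holder at (312–375,184) is empty. There are two red stick bundles at (229,250) and (159,290). The wooden bundle fits the description, so the left holder is clip_a; the red ones are look-alikes. I'll confirm with enlarged crops.

```bash
python3 - <<'E'
import cv2,numpy as np
t=cv2.imread('pics/top0.png'); s=cv2.imread('pics/side0.png')
a=cv2.resize(t[165:225,140:245],None,fx=7,fy=7,interpolation=cv2.INTER_CUBIC)
cv2.imwrite('pics/c1.png',a)
b=cv2.resize(s[140:225,160:245],None,fx=7,fy=7,interpolation=cv2.INTER_CUBIC)
cv2.imwrite('pics/c2.png',b)
E
```

```text
(no output)
```

View pics/c1.png

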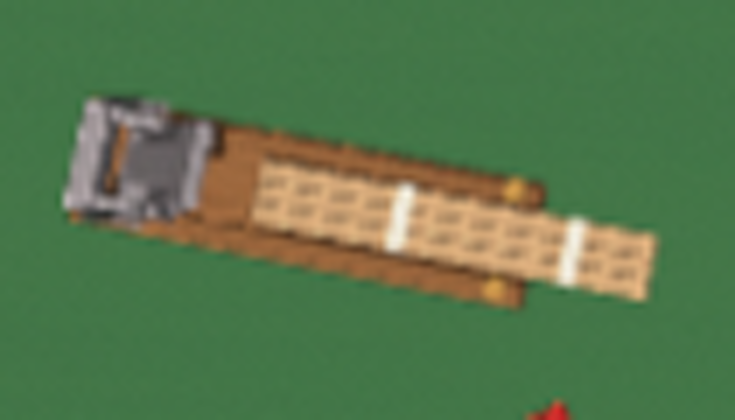

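View pics/c2.png

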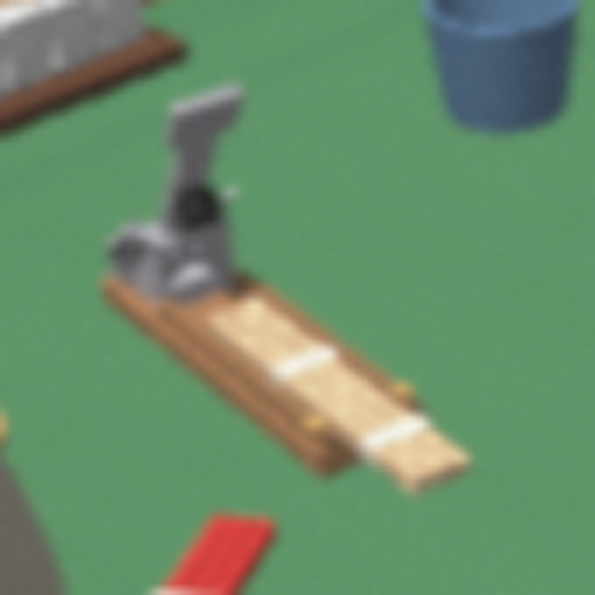

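The crop confirms the wooden bundle with its two white bands lying in the left holder (tail at about (233,203) in the top view). Its clip stands open. Now I'll measure it.

```bash
cat > h.py <<'E'
import numpy as np,cv2
from rig import env
def ray(n,u,v):
    m=env.camera_model(n);K=np.array(m['intrinsics']);T=np.array(m['world_to_cam'])
    d=np.linalg.inv(K)@[u,v,1];d=np.array([d[0],-d[1],-d[2]])
    R=T[:3,:3];return -R.T@T[:3,3],R.T@d
def pt(n,u,v,z):
    c,d=ray(n,u,v);return c+d*(z-c[2])/d[2]
def proj(n,p):
    m=env.camera_model(n);K=np.array(m['intrinsics']);T=np.array(m['world_to_cam'])
    q=T[:3,:3]@p+T[:3,3];w=K@[q[0],-q[1],-q[2]];return w[:2]/w[2]
E
python3 - <<'E'
from h import *
for n,f,roi in [('top','pics/top0.png',(165,225,140,245)),('side','pics/side0.png',(140,225,160,245))]:
    im=cv2.imread(f).astype(int);y0,y1,x0,x1=roi
    c=im[y0:y1,x0:x1];b,g,r=c[...,0],c[...,1],c[...,2]
    m=((r>175)&(r>=g-5)&(g>130)).astype(np.uint8)
    m=cv2.morphologyEx(m,cv2.MORPH_CLOSE,np.ones((3,3)))
    k,l,s,_=cv2.connectedComponentsWithStats(m)
    i=1+np.argmax(s[1:,4]); print(n,s[i])
    cnt=cv2.findContours((l==i).astype(np.uint8),0,1)[0][0]
    bx=cv2.boxPoints(cv2.minAreaRect(cnt))+[x0,y0]
    print(bx)
    P=np.array([pt(n,u,v,.02)[:2] for u,v in bx]);print(P.round(4))
    print([np.linalg.norm(P[i]-P[i-1]).round(4) for i in range(4)])
    # wood mask
    m=((r>g+15)&(r>70)&(r>b+20)).astype(np.uint8)
    k,l,s,_=cv2.connectedComponentsWithStats(m)
    i=1+np.argmax(s[1:,4])
    v=cv2.resize(np.dstack([m*120+(l==i)*100]*3).astype(np.uint8),None,fx=6,fy=6,interpolation=0)
    cv2.imwrite(f'pics/m_{n}.png',v)
# base tail corners from c1 crop: (527,304) lower, (545,183)  /7
for u,v in [(522,306),(545,205),(545,182)]:
    print('tail corner',pt('top',140+u/7,165+v/7,.018).round(4))
for u,v in [(72,212),(90,97)]:
    print('head corner',pt('top',140+u/7,165+v/7,.012).round(4))
E
```

```text
top [ 36  24  57  19 512]
[[175.35398865 204.69026184]
 [176.42921448 188.56194878]
 [232.71238708 192.31416321]
 [231.63716125 208.44247437]]
[[0.4622 0.2267]
 [0.5043 0.2252]
 [0.4964 0.0783]
 [0.4544 0.0803]]
[np.float64(0.1466), np.float64(0.0421), np.float64(0.1472), np.float64(0.042)]
side [ 28  42  39  27 352]
[[185.14410782 188.39366913]
 [191.58699417 178.48154449]
 [227.89631653 202.08260345]
 [221.45342636 211.99472809]]
[[0.4638 0.2199]
 [0.5113 0.2494]
 [0.4907 0.0815]
 [0.4484 0.0611]]
[np.float64(0.1596), np.float64(0.0559), np.float64(0.1692), np.float64(0.047)]
tail corner [0.4532 0.1248 0.018 ]
tail corner [0.4909 0.117  0.018 ]
tail corner [0.4995 0.1172 0.018 ]
head corner [0.4865 0.2952 0.012 ]
head corner [0.53  0.29  0.012]
```

View pics/m_top.png

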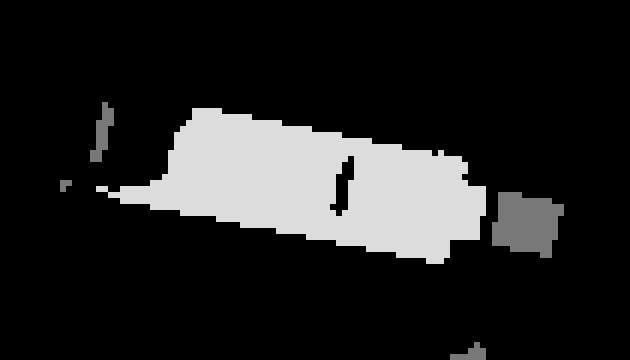

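```bash
python3 - <<'E'
from h import *
im=cv2.imread('pics/top0.png').astype(int)
y0,y1,x0,x1=165,225,140,245
c=im[y0:y1,x0:x1];b,g,r=c[...,0],c[...,1],c[...,2]
m=((r>170)&(g>125)&(r>g)&(b>85)).astype(np.uint8)
v=cv2.resize(np.dstack([m*220]*3).astype(np.uint8),None,fx=6,fy=6,interpolation=0);cv2.imwrite('pics/m2.png',v)
ce=[]
for u,v in [(252,222),(262,158),(656,234),(645,300)]:
    p=pt('top',140+u/7-.5+.5,165+v/7,.020);ce.append(p);print(p.round(4))
ce=np.array(ce);hd=(ce[0]+ce[1])/2;tl=(ce[2]+ce[3])/2
print('head',hd,'tail',tl,np.linalg.norm(hd-tl),np.linalg.norm(ce[0]-ce[1]),np.linalg.norm(ce[2]-ce[3]))
d=hd-tl;print('dir',np.degrees(np.arctan2(d[1],d[0])))
# base edges directions: lower edge & upper edge in crop c1
for (a,bb,z) in [((262,138),(545,182),.018),((150,232),(522,306),.018),((72,212),(522,306),.012)]:
    p=pt('top',140+a[0]/7,165+a[1]/7,z);q=pt('top',140+bb[0]/7,165+bb[1]/7,z);e=p-q
    print('edge',np.degrees(np.arctan2(e[1],e[0])),np.linalg.norm(e))
for u,v,z in [(467/7,450/7,.02)]: pass
# side view: tail corners c2 (415,490) bottom? top face corners (412,478),(468,458)
for u,v in [(412,478),(468,458)]:
    print('side tail',pt('side',160+u/7,140+v/7,.020).round(4))
for u,v in [(232,107),]:
    pass
# side: tab in c2
E
```

```text
[0.483  0.2257 0.02  ]
[0.507  0.2227 0.02  ]
[0.4805 0.0754 0.02  ]
[0.4559 0.079  0.02  ]
head [0.49498139 0.22419211 0.02      ] tail [0.46818916 0.07720093 0.02      ] 0.14941295663227466 0.0241325972722995 0.02480561705466166
dir 79.67004124642845
edge 81.86626373446255 0.1072104035258711
edge 79.52917219282396 0.14166609305302064
edge 78.98349817022039 0.1729207821878511
side tail [0.4557 0.0781 0.02  ]
side tail [0.478  0.0723 0.02  ]
```

View pics/m2.png

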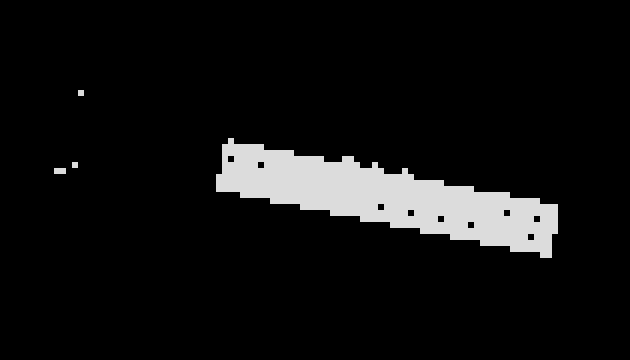

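Sticks: tail (0.468,0.077), axis about 79.6° in the world frame. Clip_a origin is about (0.4945,0.2194), so the remaining slide is about 25 mm. Next I'll close the fingers and move to a point beyond the tail.

```bash
python3 -m handwheel '[[0.08,0.15,0,0,0,0.018],[0.16,0.3,0,0,0,0.036],[0.24,0.45,0,0,0,0.054],[0.32,0.6,0,0,0,0.072],[0.4,0.75,0,0,0,0.09]]' 1 20
python3 -m handwheel '[[0.08,0.15,0,0,0,0.018],[0.16,0.3,0,0,0,0.036],[0.24,0.45,0,0,0,0.054],[0.32,0.6,0,0,0,0.072],[0.4,0.75,0,0,0,0.09]]'
python3 -m handwheel '[[0.08,0.15,0,0,0,0.018],[0.16,0.3,0,0,0,0.036],[0.24,0.45,0,0,0,0.054],[0.32,0.6,0,0,0,0.072],[0.4,0.75,0,0,0,0.09]]'
python3 -m handwheel '[[0.08,0.15,0,0,0,0.018],[0.16,0.3,0,0,0,0.036],[0.24,0.45,0,0,0,0.054],[0.32,0.6,0,0,0,0.072],[0.39,0.745,0,0,0,0.091]]'
```

```text
clock: 0.6
tool_pos: [0.2247, -0.4051, 0.2051]
tool_rot: [-3.141, 0.001, -1.032]
force: [0.5, -0.2, 0.2]
grip_width: 0.0575
clock: 1.1
tool_pos: [0.3046, -0.2551, 0.2053]
tool_rot: [-3.141, 0.0, -0.75]
force: [0.1, -1.0, 0.5]
grip_width: 0.0175
clock: 1.6
tool_pos: [0.3845, -0.1052, 0.2053]
tool_rot: [3.142, 0.0, -0.466]
force: [-0.0, -1.0, 0.2]
grip_width: 0.0004
clock: 2.1
tool_pos: [0.4627, 0.0439, 0.2052]
tool_rot: [3.141, 0.0, -0.18]
force: [0.2, 1.0, 0.1]
grip_width: 0.0005
```

```bash
python3 -m handwheel '[[0,0,-0.2,0,0,0],[0,0,-0.4,0,0,0],[0,0,-0.6,0,0,0],[0,0,-0.8,0,0,0],[0,0,-0.97,0,0,0]]'
python3 - <<'E'
from h import *
im=env.read_camera('side')[:,:,::-1]
cv2.imwrite('pics/s1.png',cv2.resize(im[100:260,140:300],None,fx=3.7,fy=3.7,interpolation=cv2.INTER_CUBIC))
im=env.read_camera('top')[:,:,::-1]
cv2.imwrite('pics/t1.png',cv2.resize(im[130:270,130:300],None,fx=4,fy=4,interpolation=cv2.INTER_CUBIC))
E
```

```text
clock: 2.6
tool_pos: [0.4613, 0.0425, 0.0095]
tool_rot: [3.141, 0.001, -0.183]
force: [-0.0, -0.3, 0.1]
grip_width: 0.0004
```

View pics/s1.png

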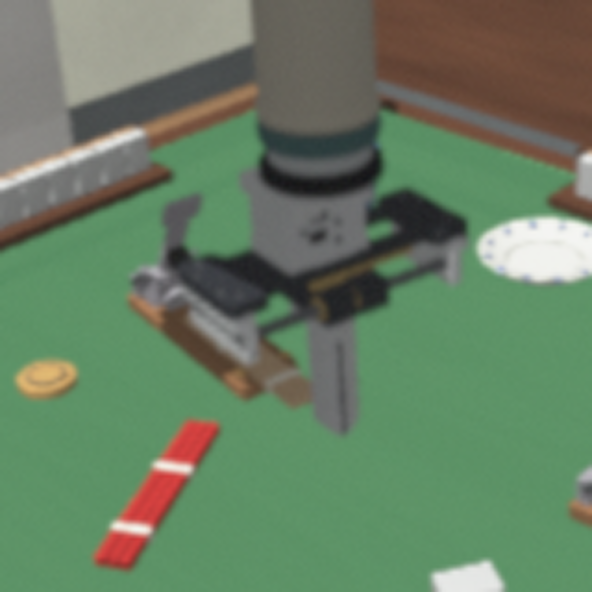

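View pics/t1.png

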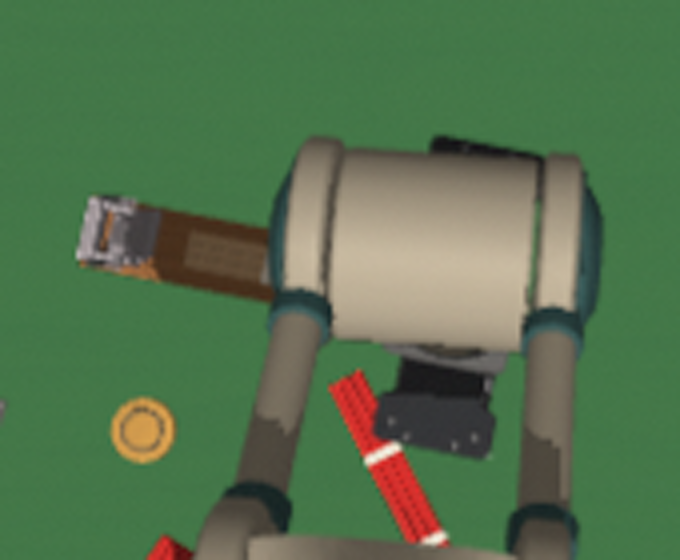

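The finger stands just beyond the tail, with the tail at crop (290,390) and the finger at (335,380). I'll push along the channel in small steps.

```bash
python3 -m handwheel '[[0.007,0.037,0,0,0,0],[0.014,0.074,0,0,0,0],[0.02,0.111,0,0,0,0],[0.027,0.148,0,0,0,0],[0.033,0.177,0,0,0,0]]'
python3 -m handwheel '[[0.002,0.01,0,0,0,0],[0.004,0.02,0,0,0,0],[0.006,0.03,0,0,0,0],[0.0055,0.03,0,0,0,0],[0.0055,0.03,0,0,0,0]]'
python3 - <<'E'
from h import *
im=env.read_camera('top')[:,:,::-1]
o=env.get_obs();u=np.array([.1805,.9836]);d=o['tool_pos'][:2]-[.4945,.2194];print('xc',d@u,'lat',d@[-.9836,.1805],o['force'])
cv2.imwrite('pics/t2.png',cv2.resize(im[165:225,140:245],None,fx=7,fy=7,interpolation=cv2.INTER_CUBIC))
E
```

```text
clock: 3.2
tool_pos: [0.4697, 0.0786, 0.0125]
tool_rot: [-3.141, -0.002, -0.182]
force: [-0.1, 0.4, 0.9]
grip_width: 0.0007
clock: 3.7
tool_pos: [0.4699, 0.0837, 0.0114]
tool_rot: [-3.142, 0.0, -0.183]
force: [1.0, 0.3, 0.3]
grip_width: 0.0003
xc -0.1379249394341365 lat -0.0003202513808038567 [-0.31780793  0.06760721  0.29606309]
```

View pics/t2.png

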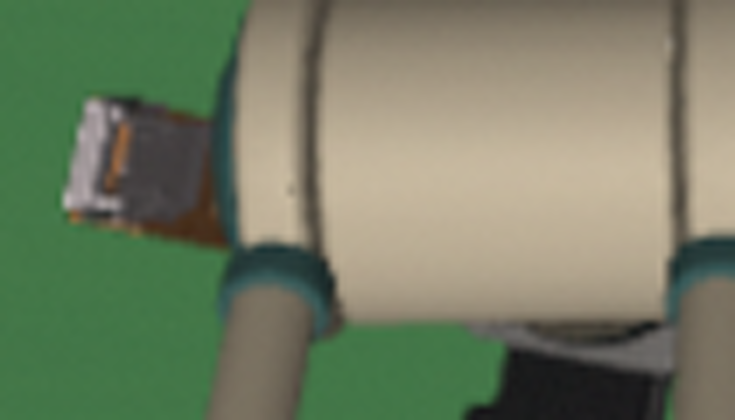

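```bash
python3 - <<'E'
from h import *
im=env.read_camera('side')[:,:,::-1]
cv2.imwrite('pics/s2.png',cv2.resize(im[120:220,150:270],None,fx=6,fy=6,interpolation=cv2.INTER_CUBIC))
E
```

```text
(no output)
```

View pics/s2.png

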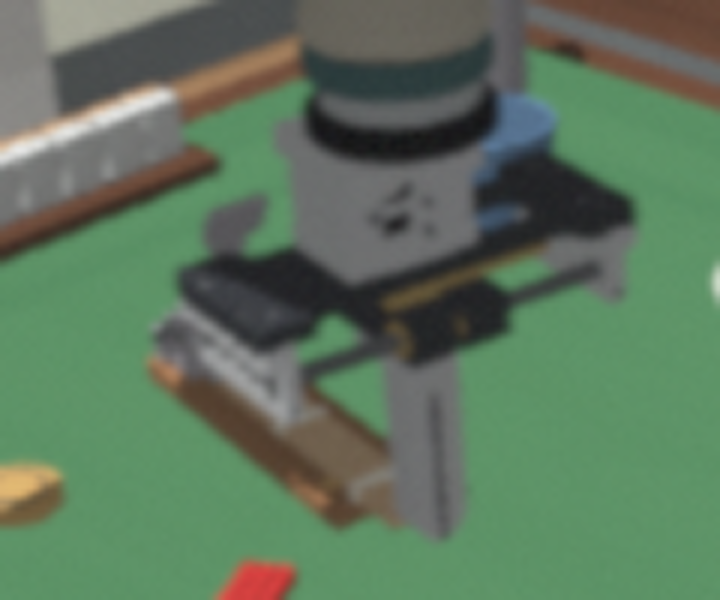

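```bash
python3 -m handwheel '[[0.0015,0.008,0,0,0,0],[0.003,0.016,0,0,0,0],[0.0045,0.024,0,0,0,0],[0.006,0.032,0,0,0,0],[0.0074,0.04,0,0,0,0]]'
python3 -m handwheel '[[0.0009,0.005,0,0,0,0],[0.0009,0.005,0,0,0,0]]'
python3 -m handwheel '[[0.0009,0.005,0,0,0,0],[0.0009,0.005,0,0,0,0]]'
```

```text
clock: 4.3
tool_pos: [0.4716, 0.092, 0.0115]
tool_rot: [-3.142, -0.0, -0.183]
force: [0.3, 0.8, -0.6]
grip_width: 0.0007
clock: 4.5
tool_pos: [0.4718, 0.093, 0.0115]
tool_rot: [-3.142, -0.0, -0.183]
force: [0.3, 0.2, -0.5]
grip_width: 0.0005
clock: 4.7
tool_pos: [0.472, 0.0939, 0.0115]
tool_rot: [-3.142, -0.0, -0.183]
force: [0.1, 0.3, -0.5]
grip_width: 0.0006
```

```bash
python3 -m handwheel '[[0.0009,0.005,0,0,0,0],[0.0009,0.005,0,0,0,0]]'
python3 -m handwheel '[[0.0009,0.005,0,0,0,0],[0.0009,0.005,0,0,0,0]]'
python3 -m handwheel '[[0.0009,0.005,0,0,0,0],[0.0009,0.005,0,0,0,0]]'
```

```text
clock: 4.9
tool_pos: [0.472, 0.0944, 0.0115]
tool_rot: [3.141, -0.0, -0.182]
force: [0.3, -2.1, 0.1]
grip_width: 0.0005
clock: 5.1
tool_pos: [0.472, 0.0945, 0.0115]
tool_rot: [3.139, 0.0, -0.181]
force: [-1.8, -5.7, 2.1]
grip_width: 0.0006
clock: 5.3
tool_pos: [0.472, 0.0945, 0.0115]
tool_rot: [3.137, 0.0, -0.18]
force: [-1.3, -8.7, 2.2]
grip_width: 0.0005
```

The force rose to about 9 N at finger position xc≈−0.127, so the bundle is against the stop, as predicted. I'll back off, rise and check.

```bash
python3 -m handwheel '[[-0.018,-0.1,0,0,0,0],[-0.018,-0.1,0.2,0,0,0],[-0.018,-0.1,0.43,0,0,0],[-0.018,-0.1,0.67,0,0,0],[-0.018,-0.1,0.9,0,0,0]]'
python3 -m handwheel '[[0.036,0.2,0,0,0,0],[0.072,0.4,0,0,0,0],[0.108,0.6,0,0,0,0],[0.144,0.8,0,0,0,0],[0.176,0.96,0,0,0,0]]'
python3 - <<'E'
from h import *
o=env.get_obs();u=np.array([.1805,.9836]);d=o['tool_pos'][:2]-[.4945,.2194];print('xc',d@u,'lat',d@[-.9836,.1805],o['tool_pos'],o['force'])
im=env.read_camera('side')[:,:,::-1]
cv2.imwrite('pics/s3.png',cv2.resize(im[120:220,150:270],None,fx=6,fy=6,interpolation=cv2.INTER_CUBIC))
im=env.read_camera('top')[:,:,::-1]
cv2.imwrite('pics/t3.png',cv2.resize(im[165:225,140:245],None,fx=7,fy=7,interpolation=cv2.INTER_CUBIC))
E
```

```text
clock: 5.8
tool_pos: [0.4687, 0.0772, 0.1935]
tool_rot: [-3.14, -0.001, -0.183]
force: [1.9, -0.3, 0.1]
grip_width: 0.0007
clock: 6.3
tool_pos: [0.504, 0.2715, 0.1915]
tool_rot: [-3.14, 0.0, -0.182]
force: [0.1, 0.1, -0.1]
grip_width: 0.0002
xc 0.05292663255543662 lat 8.676836109354808e-05 [0.50396745 0.27147174 0.19145868] [ 0.14868762  0.13191852 -0.11510777]
```

View pics/s3.png

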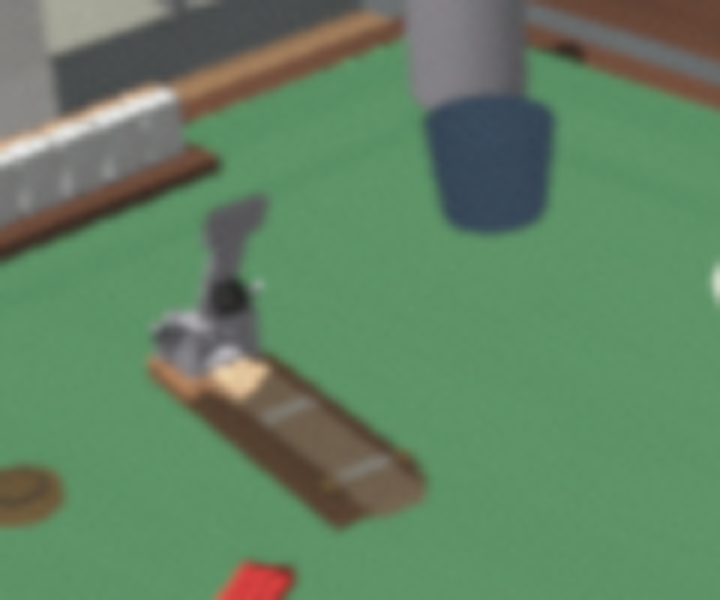

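View pics/t3.png

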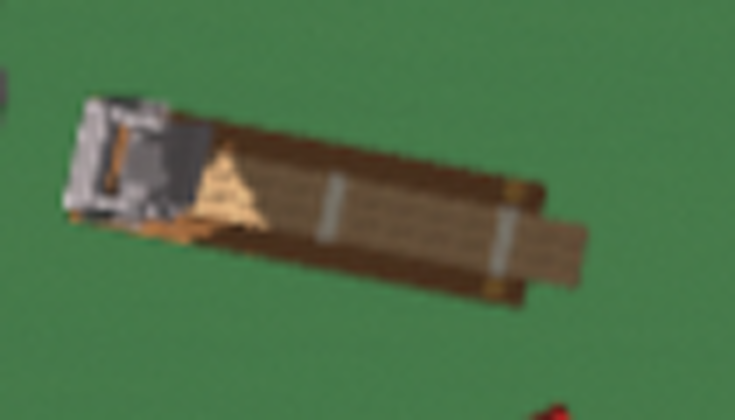

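The sticks are home: the tail edge is at crop (585,255) and the bands have moved. But neither crop shows the arm, so I'll check the full pictures before moving again.

```bash
python3 - <<'E'
from h import *
o=env.get_obs();print(o['clock'],o['tool_pos'],o['joint_pos'].round(3),proj('top',o['tool_pos']),proj('side',o['tool_pos']))
a=env.read_camera('side')[:,:,::-1]
b=env.read_camera('top')[:,:,::-1]
cv2.imwrite('pics/st4.png',cv2.resize(np.hstack([a,b]),(800,300),interpolation=cv2.INTER_AREA))
for u,v in [(588,225),(578,290)]: 
    p=pt('top',140+u/7,165+v/7,.02);d=p[:2]-[.4945,.2194];print('tail corner xc',d@[.1805,.9836],d@[-.9836,.1805])
E
```

```text
6.4 [0.50449435 0.27299148 0.19101375] [0.373 0.281 1.534 0.003 1.325 0.552] [137.58296306 180.09271305] [177.31851294 120.10391876]
tail corner xc -0.11874470130510631 -0.0105908828651085
tail corner xc -0.11995813055064157 0.01377643833503333
```

View pics/st4.png

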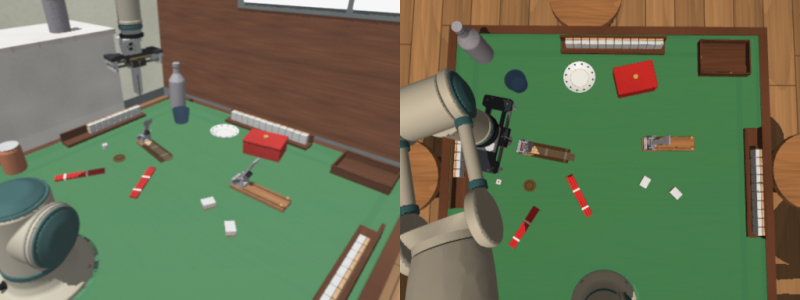

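The arm is at the left, as projected, so nothing is wrong there. The tail measures xc≈−0.119, so the bundle is home. Next I'll lower the fingertip behind the lever's upper face and check it from the side.

```bash
python3 -m handwheel '[[0,0,-0.15,0,0,0],[0,0,-0.3,0,0,0],[-0.006,-0.03,-0.45,0,0,0],[-0.009,-0.05,-0.45,0,0,0],[-0.009,-0.05,-0.45,0,0,0]]'
python3 - <<'E'
from h import *
o=env.get_obs();u=np.array([.1805,.9836]);d=o['tool_pos'][:2]-[.4945,.2194];print('xc',d@u,'lat',d@[-.9836,.1805],o['tool_pos'],o['force'])
im=env.read_camera('side')[:,:,::-1]
cv2.imwrite('pics/s5.png',cv2.resize(im[100:200,130:250],None,fx=6,fy=6,interpolation=cv2.INTER_CUBIC))
E
```

```text
clock: 7.0
tool_pos: [0.502, 0.2574, 0.1019]
tool_rot: [3.141, 0.001, -0.185]
force: [0.8, 0.1, -0.7]
grip_width: 0.0003
xc 0.03869428113136041 lat -0.0005565032875018412 [0.50203132 0.25735738 0.10186614] [ 0.83742927  0.078803   -0.71843279]
```

View pics/s5.png

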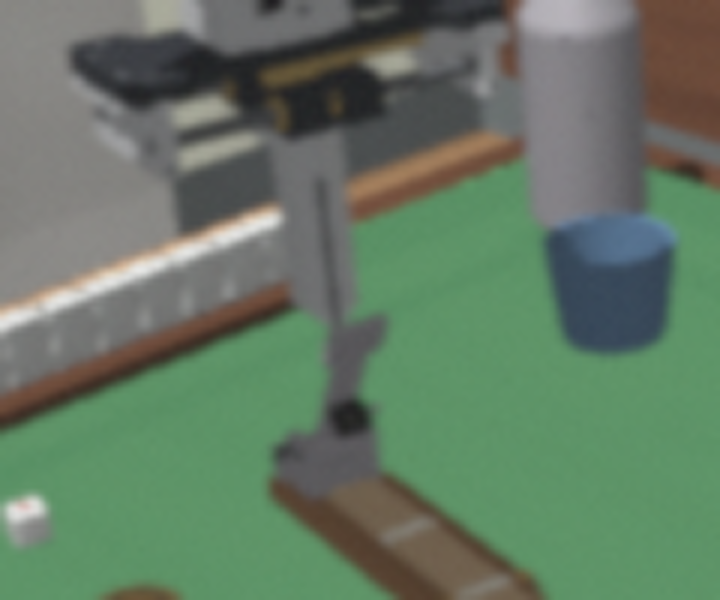

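The tip is behind the lever's upper face: the fingertip is at crop (325,310) and the tab at (360,340). Now I'll push over along the arc.

```bash
python3 -m handwheel '[[-0.009,-0.05,0,0,0,0],[-0.017,-0.092,-0.005,0,0,0],[-0.023,-0.123,-0.02,0,0,0],[-0.028,-0.154,-0.04,0,0,0],[-0.033,-0.182,-0.065,0,0,0]]'
python3 - <<'E'
from h import *
o=env.get_obs();u=np.array([.1805,.9836]);d=o['tool_pos'][:2]-[.4945,.2194];print('xc',d@u,'lat',d@[-.9836,.1805],o['tool_pos'],o['force'])
im=env.read_camera('side')[:,:,::-1]
cv2.imwrite('pics/s6.png',cv2.resize(im[100:200,130:250],None,fx=6,fy=6,interpolation=cv2.INTER_CUBIC))
E
```

```text
clock: 7.55
tool_pos: [0.4965, 0.2222, 0.0889]
tool_rot: [-3.141, -0.002, -0.183]
force: [1.8, 3.6, 2.1]
grip_width: 0.0002
xc 0.003077179936606507 lat -0.001508703383416867 [0.49653929 0.22215426 0.08887491] [1.78794708 3.59479005 2.05727036]
```

View pics/s6.png

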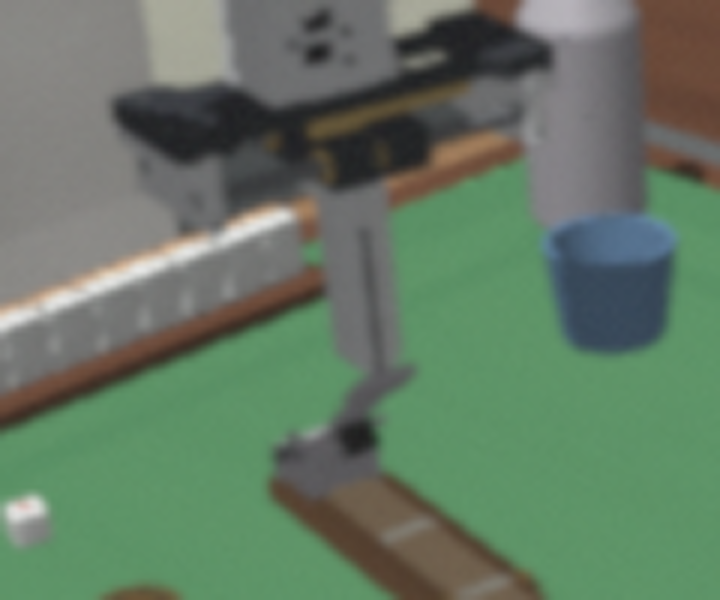

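The lever is going over with about 4 N of force. I'll continue along the arc past the dead point.

```bash
python3 -m handwheel '[[-0.005,-0.028,-0.028,0,0,0],[-0.009,-0.05,-0.058,0,0,0],[-0.013,-0.071,-0.088,0,0,0],[-0.017,-0.092,-0.135,0,0,0],[-0.02,-0.111,-0.185,0,0,0]]'
python3 - <<'E'
from h import *
o=env.get_obs();u=np.array([.1805,.9836]);d=o['tool_pos'][:2]-[.4945,.2194];print('xc',d@u,'lat',d@[-.9836,.1805],o['tool_pos'],o['force'])
im=env.read_camera('side')[:,:,::-1]
cv2.imwrite('pics/s7.png',cv2.resize(im[100:200,130:250],None,fx=6,fy=6,interpolation=cv2.INTER_CUBIC))
E
```

```text
clock: 8.1
tool_pos: [0.4907, 0.1993, 0.0503]
tool_rot: [3.14, 0.001, -0.183]
force: [0.7, -0.3, 0.3]
grip_width: 0.0004
xc -0.020422327183666107 lat 0.00010053594676319494 [0.49071507 0.19933173 0.05027448] [ 0.68162792 -0.34666805  0.25903214]
```

View pics/s7.png

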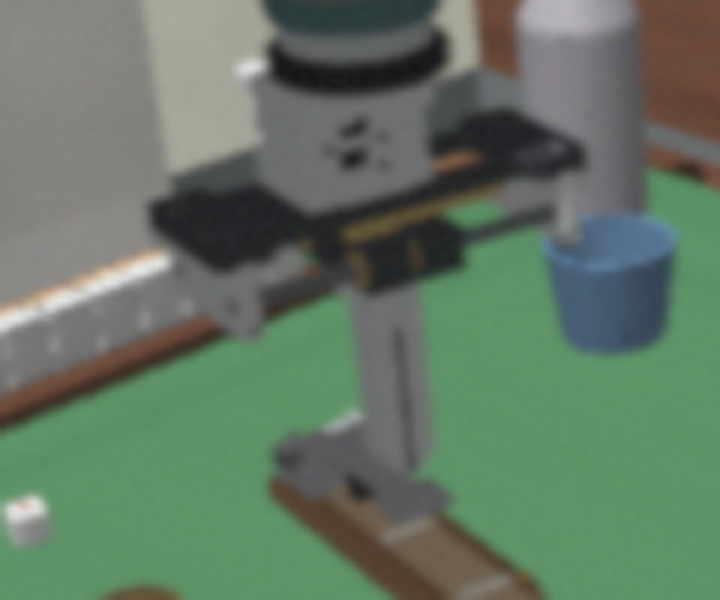

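The lever snapped down flat with the tab at crop (420,495). The finger stands clear above it and force is about zero. Now I'll raise and retreat to clear the view.

```bash
python3 -m handwheel '[[0,0,0.2,0,0,0],[0,0,0.4,0,0,0],[0,0,0.6,0,0,0],[0,0,0.8,0,0,0],[0,0,0.95,0,0,0]]'
python3 -m handwheel '[[0,-0.2,0,0,0,0],[0,-0.4,0,0,0,0],[0,-0.6,0,0,0,0],[0,-0.8,0,0,0,0],[0,-1,0,0,0,0]]'
python3 -m handwheel '[[0,-0.15,0,0,0,0],[0,-0.3,0,0,0,0],[0,-0.45,0,0,0,0],[0,-0.45,0,0,0,0],[0,-0.45,0,0,0,0]]'
python3 - <<'E'
from h import *
a=env.read_camera('side')[:,:,::-1]
cv2.imwrite('pics/s8.png',cv2.resize(a[100:200,130:250],None,fx=6,fy=6,interpolation=cv2.INTER_CUBIC))
b=env.read_camera('top')[:,:,::-1]
cv2.imwrite('pics/t8.png',cv2.resize(b[165:225,140:245],None,fx=7,fy=7,interpolation=cv2.INTER_CUBIC))
cv2.imwrite('pics/st8.png',cv2.resize(np.hstack([a,b]),(800,300),interpolation=cv2.INTER_AREA))
E
```

```text
clock: 8.65
tool_pos: [0.4919, 0.2001, 0.2436]
tool_rot: [-3.141, -0.002, -0.183]
force: [1.1, 0.3, -0.6]
grip_width: 0.0002
clock: 9.15
tool_pos: [0.491, -0.0013, 0.241]
tool_rot: [3.141, 0.001, -0.182]
force: [1.1, 0.2, -0.1]
grip_width: 0.0003
clock: 9.65
tool_pos: [0.4912, -0.0899, 0.2409]
tool_rot: [-3.141, 0.001, -0.184]
force: [-0.3, -0.1, -0.3]
grip_width: 0.0003
```

View pics/s8.png

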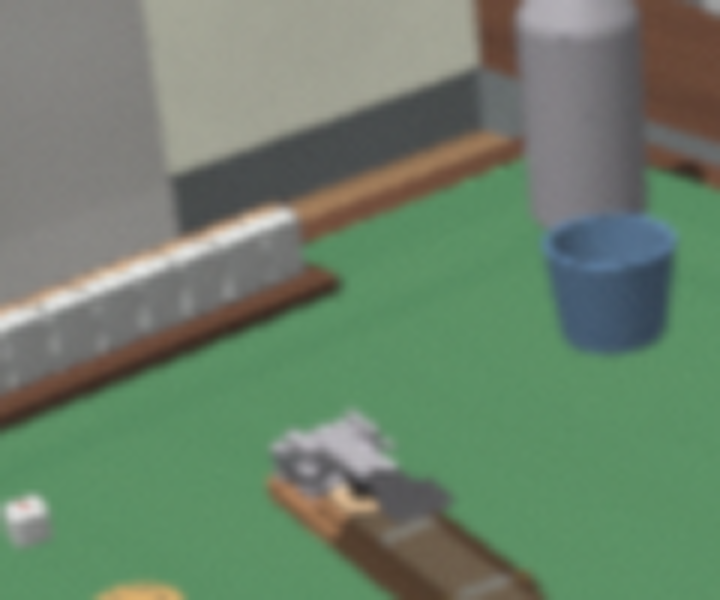

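View pics/t8.png

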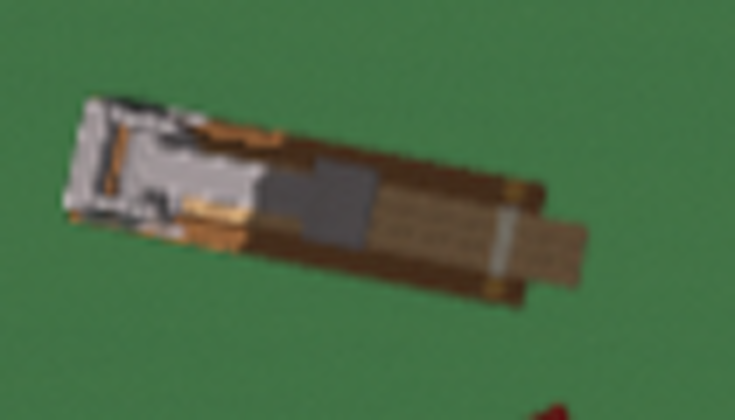

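View pics/st8.png

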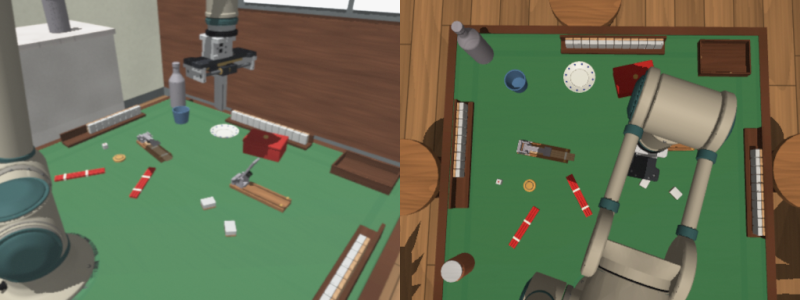

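The lever lies flat on the sticks, the tail is unmoved at (585,255), clip_b is open and the bystanders are in place. As a last check I'll triangulate the tab's end corner from the two views.

```bash
python3 - <<'E'
from h import *
def tri(a,b):
    c1,d1=ray('top',*a);c2,d2=ray('side',*b)
    s=np.linalg.lstsq(np.c_[d1,-d2],c2-c1,rcond=None)[0];p,q=c1+s[0]*d1,c2+s[1]*d2
    return (p+q)/2,np.linalg.norm(p-q)
for n,a,b in [('far corner',(378,172),(452,494)),('near corner',(365,248),(398,516))]:
    p,g=tri((140+a[0]/7,165+a[1]/7),(130+b[0]/6,100+b[1]/6));d=p[:2]-[.4945,.2194]
    print(n,p.round(4),'gap',g.round(4),'xc',d@[.1805,.9836])
o=env.get_obs();print(o['clock'],o['joint_vel'].round(3),o['force'].round(1))
E
```

```text
far corner [0.5003 0.1761 0.0393] gap 0.0003 xc -0.041563967173191226
near corner [0.4723 0.1803 0.0387] gap 0.0006 xc -0.042496203709433474
9.75 [ 0.011 -0.006 -0.004 -0.003  0.002 -0.002] [ 0.1  1.3 -0. ]
```

The tab's end is at z≈0.039 m and xc≈−0.042 m, so the lever is at about level (joint ≈1.05, locked). I'll hand in.

```bash
python3 -c "
from rig import env
print(env.close_job())"
```

```text
the job is handed in; nothing more can be done
None
```

The sticks are home in clip_a and its clip is locked. I handed the job in at about 9.8 s of the 43 s allowed; the hand-in gave no verdict.

**What I did:** I pushed the wooden bundle along the channel with the closed fingers until the stop pushed back with about 9 N. Then I pushed the lever over from behind along its arc until it snapped shut, and moved the arm clear.

**Last checks:**
- **Sticks:** the tail is at about −0.119 m along the clip, against −0.120 m when fully home, and it did not move when the clip closed.
- **Lever:** the end of the tab measured 39 mm above the table, so the lever lies level, which means locked.
- **Everything else:** by eye, clip_b's lever still stands open in the side view and the other things look unmoved. In the last top view the arm partly hid the chip box, clip_b and the tiles. I did not measure how far anything moved.

No check failed or disagreed.

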